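# Put away the counting counter

### The arm

A 6-joint arm with a two-finger parallel gripper is mounted at the origin on the work surface. World frame = base frame: x ahead of the robot, y to its left, z up, the work surface at z = 0. Lengths are in m, angles in rad, forces in N, time in s.
With the tool pointing down it reaches from about 0.375 to 0.9 m from the base axis. Payload 3.1 kg.
Tool frame: the origin (TCP) lies on the centre line of the jaws, within the pads' length; the fingertips stand 19 mm ahead of it and the grasp point (between the pads) is the TCP; z points along the fingers, y is the line along which they close (so a half turn about z gives the same grasp; the last joint's range is limited). The gripper opens to 85 mm and grips with 20 to 120 N. Pads are 22 mm wide; open, the fingers measure 114 mm over their backs; the gripper's body (76 mm by 85 mm) begins 54 mm behind the grasp point. The pads swing forward as they close: fully open they stand 13 mm farther back than shut.
Start: joints at [-1.337, 0.527, 1.433, -0, 1.181, -0.178], TCP at [0.251, -0.572, 0.25] pointing down, gripper open.
Joint ranges: [-3.08, 3.08], [-0.75, 2.2], [0.22, 2.44], [-1.43, 4.57], [0, 2.65], [-2.85, 2.85]. Speed limits (rad/s): [2.79, 2.79, 3.14, 3.14, 3.14, 3.14].

### API

Orientations are given as a unit quaternion [x, y, z, w].
In Python, from station import manip, cams, sign_off gives the robot as it stands.
- The arm moves only by the tool carry_out, never from a script. Its argument "targets" is a list that holds one entry, the list of rows, each a list of 7 numbers: the shift along the tool's x, y, z in cm, then the turn, a rotation vector about the tool's x, y, z in degrees, then the finger opening in cm, from 0 to 8.54. A call has 1 to 12 rows; each row is the pose to reach, as a shift and turn from the pose commanded when the call began, along the tool's axes at that moment; what a row does not reach only later rows make up. A row lasts 1/12 s, in which the tool goes at most 41.7 mm and 7.16 degrees, less where a joint would pass 70% of its speed; a pose out of reach is approached as far as the arm can. A call with a gripper value outside its range is refused whole. The fingers move at their own pace and stop on an object; "force" is the grip in N (left out, the last holds). Time passes only in rows, so rows that repeat a pose let the fingers close. It gives the time, the measured TCP pose, the force, the opening and the grip force at its end, in the units of the state.
- manip.sense(): the state, without advancing time (a new reading comes with each control period).
- cams.snapshot(name): name is "side" or "top" or "wrist"; returns the picture (420x560x3 uint8, red, green, blue); there is no depth.
- cams.camera_info(name): a dict with "K" (3x3 intrinsics, pixels), "T" (4x4, takes a point from camera to world coordinates). Camera axes: x right, y down, z forward; pixel columns grow to the right and rows downward; lengths in m; the calibration is good to about 2 mm. A picture is of the moment at which its call begins: read the wrist's pose just before it. camera_info takes no time and is no camera call; for the wrist camera it gives the pose at the moment of the call.
- sign_off(): hands the job in; it is judged then, once.
The state is a dict: "t": time; "q": joint angles; "qd": joint speeds; "tau": joint torques, N m; "tcp_pos": TCP position; "tool_rot": TCP orientation; "force": force on the tool from outside, world axes, zero at the start; "ft_torque": the same for the moment, N m; "finger_gap": opening from 0.0 (shut) to 1.0 (fully open); "gripper_force": force on a finger pad.
Only numpy, scipy, OpenCV 4.12 (cv2) and the standard library are available. Lean on these libraries where they do the work, as an engineer would, in place of code of your own. Each camera call takes 0.05 s, during which the arm holds its last target. There are 200 camera calls.

### The job

Put away the counting counter: take the loose ceramic cover off the holding shelf and set it gently on the green glass mortar so that it sits seated and level, then line up the capped amber vials along the shelf's back row and the squat white ointment jars along its front row (the row nearer the robot). Stand each one upright and centred on its own printed ring, filling each row from the ring beside the end stop with no ring skipped; handle the thin vials gently and leave the pestle and the spatula where they are.

Things in the scene. Friction and masses are not known exactly. Their poses are not given: they have to be found in the camera images.
- shelf: fixed low grey shelf, 300 long (y), x from -125 to +95 mm; origin at counter height amid the rings, top 50 mm up. Local +x points away from the robot. End stop 40 mm high, 12 thick, across its +y end (robot's left), inner face at y = 130 mm. Eight printed white rings, 54 mm across: back row x = +45 mm, front row x = -45 mm, at y = 93, 31, -31, -93 mm, number 1 beside the stop
- back1 (a point): centre of printed ring 1 of the shelf's back row, on the shelf's top surface (next to the end stop)
- back2 (a point): centre of printed ring 2 of the shelf's back row, on the shelf's top surface
- back3 (a point): centre of printed ring 3 of the shelf's back row, on the shelf's top surface
- back4 (a point): centre of printed ring 4 of the shelf's back row, on the shelf's top surface
- front1 (a point): centre of printed ring 1 of the shelf's front row, on the shelf's top surface (next to the end stop)
- front2 (a point): centre of printed ring 2 of the shelf's front row, on the shelf's top surface
- front3 (a point): centre of printed ring 3 of the shelf's front row, on the shelf's top surface
- front4 (a point): centre of printed ring 4 of the shelf's front row, on the shelf's top surface
- vial1: capped amber vial standing upright, 72 mm tall: thin plastic body 36 mm across with a paper label, white cap 40 mm across from 57 to 72 mm up; about 45 g; origin at centre of its underside, z up. Thin plastic: a grip of about 10 N is plenty; fails if the fingers' total contact force on it passes 40 N. May be absent
- vial2: capped amber vial standing upright, 72 mm tall: thin plastic body 36 mm across with a paper label, white cap 40 mm across from 57 to 72 mm up; about 45 g; origin at centre of its underside, z up. Thin plastic: a grip of about 10 N is plenty; fails if the fingers' total contact force on it passes 40 N. May be absent
- vial3: capped amber vial standing upright, 72 mm tall: thin plastic body 36 mm across with a paper label, white cap 40 mm across from 57 to 72 mm up; about 45 g; origin at centre of its underside, z up. Thin plastic: a grip of about 10 N is plenty; fails if the fingers' total contact force on it passes 40 N. May be absent
- vial4: capped amber vial standing upright, 72 mm tall: thin plastic body 36 mm across with a paper label, white cap 40 mm across from 57 to 72 mm up; about 45 g; origin at centre of its underside, z up. Thin plastic: a grip of about 10 N is plenty; fails if the fingers' total contact force on it passes 40 N. May be absent
- jar1: squat white plastic ointment jar standing upright, plain cylinder 50 mm across and 34 mm tall, narrow grey band; about 70 g; origin at centre of its underside, z up. May be absent
- jar2: squat white plastic ointment jar standing upright, plain cylinder 50 mm across and 34 mm tall, narrow grey band; about 70 g; origin at centre of its underside, z up. May be absent
- jar3: squat white plastic ointment jar standing upright, plain cylinder 50 mm across and 34 mm tall, narrow grey band; about 70 g; origin at centre of its underside, z up. May be absent
- mortar: loose green glass mortar, 850 g, round, 62 mm tall, 96 mm across the rim, wall 6 mm (mouth about 82 mm across, narrowing downward); origin at centre of its underside. Stands on the counter
- mortar_rim (a point): centre of the mortar's mouth, at rim height, 62 mm above its underside
- cover: the mortar's loose white ceramic cover, 200 g, on the shelf at first. Origin under its centre, z up: boss 72 mm across at 0-8 mm (fits inside the mouth), disc 100 mm across at 8-16 mm, upright knob 24 mm across at 16-46 mm. Seated, the disc lies on the rim and the origin is 8 mm below rim height. Brittle: fails if cover and mortar press together with over 40 N
- pestle: bystander: squat white ceramic pestle standing upright, 42 mm across at the foot, 60 mm tall, origin under its foot
- spatula: bystander: steel spatula lying on the counter, 170 mm long along its local x, origin at mid-length; handle (-x half) 19 mm across, thin flat blade (+x half) 65 mm wide
Mind the look-alikes: they are no part of the job. Leave any blue or red look-alike of the jar3 alone.

How it is judged:
On the way, in this order (a step that is already met when the one before it is completed fails the run):
1. the cover is seated level on the mortar (horizontal distance between cover and mortar_rim below 0.009 m and z of cover in the frame of mortar_rim between -0.012 and -0.004 m and angle between cover's own z axis and vertical below 0.08 rad and angle between mortar's own z axis and vertical below 0.06 rad and linear speed of cover below 0.02 m/s), for 0.2 s.
2. the vials and jars stand in their rows ((distance between vial1 and back1 below 0.012 m or distance between vial1 and back2 below 0.012 m or distance between vial1 and back3 below 0.012 m or distance between vial1 and back4 below 0.012 m) and angle between each of vial1, vial2, vial3, vial4, jar1, jar2, jar3's own z axis and vertical below 0.1 rad and linear speed of each of vial1, vial2, vial3, vial4, jar1, jar2, jar3 below 0.02 m/s and (distance between vial2 and back1 below 0.012 m or distance between vial2 and back2 below 0.012 m or distance between vial2 and back3 below 0.012 m or distance between vial2 and back4 below 0.012 m) and (distance between vial3 and back1 below 0.012 m or distance between vial3 and back2 below 0.012 m or distance between vial3 and back3 below 0.012 m or distance between vial3 and back4 below 0.012 m) and (distance between vial4 and back1 below 0.012 m or distance between vial4 and back2 below 0.012 m or distance between vial4 and back3 below 0.012 m or distance between vial4 and back4 below 0.012 m) and (not (distance between any of vial1, vial2, vial3, vial4 and back2 below 0.012 m) or distance between any of vial1, vial2, vial3, vial4 and back1 below 0.012 m) and (not (distance between any of vial1, vial2, vial3, vial4 and back3 below 0.012 m) or distance between any of vial1, vial2, vial3, vial4 and back2 below 0.012 m) and (not (distance between any of vial1, vial2, vial3, vial4 and back4 below 0.012 m) or distance between any of vial1, vial2, vial3, vial4 and back3 below 0.012 m) and (distance between jar1 and front1 below 0.012 m or distance between jar1 and front2 below 0.012 m or distance between jar1 and front3 below 0.012 m or distance between jar1 and front4 below 0.012 m) and (distance between jar2 and front1 below 0.012 m or distance between jar2 and front2 below 0.012 m or distance between jar2 and front3 below 0.012 m or distance between jar2 and front4 below 0.012 m) and (distance between jar3 and front1 below 0.012 m or distance between jar3 and front2 below 0.012 m or distance between jar3 and front3 below 0.012 m or distance between jar3 and front4 below 0.012 m) and (not (distance between any of jar1, jar2, jar3 and front2 below 0.012 m) or distance between any of jar1, jar2, jar3 and front1 below 0.012 m) and (not (distance between any of jar1, jar2, jar3 and front3 below 0.012 m) or distance between any of jar1, jar2, jar3 and front2 below 0.012 m) and (not (distance between any of jar1, jar2, jar3 and front4 below 0.012 m) or distance between any of jar1, jar2, jar3 and front3 below 0.012 m)), for 0.2 s.
At the end, for the whole second after the job is handed in: Each vial upright within 12 mm of a back-row ring centre, each jar likewise in the front row, rows filled from the end stop without gaps; cover seated on the mortar (centre 9 mm, height 4 mm, level 0.08 rad); all released and at rest (all of step 1 and all of step 2); the robot touches nothing.
It fails at once if a vial (thin plastic) is squeezed or struck by the fingers with more than 40 N in all (contact force between the fingers and vial1 above 40 N or contact force between the fingers and vial2 above 40 N or contact force between the fingers and vial3 above 40 N or contact force between the fingers and vial4 above 40 N).
It fails at once if the ceramic cover is banged or pressed on the glass mortar with more than 40 N (contact force between cover and mortar above 40 N).
It fails at once if the glass mortar is tipped (angle between mortar's own z axis and vertical above 0.5 rad).
It fails at once if a bystander is shoved more than 6 cm (distance of any of pestle, spatula from where it was at the start of the episode above 0.06 m).
It fails at once if a bystander is knocked over (angle between pestle's own z axis and vertical above 0.6 rad).
Of vial1, vial2, vial3, vial4 only 3 to 4 are there at a start; the rules pass over those that are not, and their reading is None.
Of jar1, jar2, jar3 only 2 to 3 are there at a start; the rules pass over those that are not, and their reading is None.
At some moment in a run one of jar1, jar2, jar3 may be knocked a few centimetres aside while the robot is not near it.
It also fails if it takes over 210 s, if anything falls off the work surface, if the arm or the gripper's body presses on something with over 40 N, if the wrist force passes 120 N, or if a joint passes its speed limit or range.

## Working session

There is one attempt and no reset: what is moved stays moved. The work goes in short steps, Python scripts to look and compute and a tool call to move; the robot and the scene stay as the last step left them, time stands still between calls to the robot, and variables do not carry over. Pictures are saved under pics/ and viewed, at most 14 in all, crops included, and the job is handed in when it is done.

Besides the shell and the picture viewer there is one more tool, called after "Request:" in YAML: its name, and indented under it one key for each argument. carry_out: Moves the arm, as the interface text tells. Its arguments: {"type":"object","properties":{"targets":{"type":"array"},"force":{"type":"number"}},"required":["targets"]}

```bash
mkdir -p pics; ls; python3 - <<'E'
from station import manip,cams
import cv2
s=manip.sense(); print({k:s[k] for k in('t','tcp_pos','tool_rot','finger_gap')})
for n in('top','side'):
    cv2.imwrite(f'pics/{n}0.png',cams.snapshot(n)[:,:,::-1]); i=cams.camera_info(n); print(n,i['K'],i['T'])
E
```

```text
pics
{'t': 0.0, 'tcp_pos': array([ 0.25060197, -0.57180202,  0.24933744]), 'tool_rot': array([ 9.78772780e-01,  2.04945512e-01, -2.61968059e-05, -1.08720316e-03]), 'finger_gap': 1.0042235437457023}
top [[522.9479999    0.         270.74786638]
 [  0.         522.9479999  198.26382624]
 [  0.           0.           1.        ]] [[-0.00907977 -0.99074824  0.13540859  0.31276129]
 [-0.99986678  0.01083212  0.01221005 -0.06933133]
 [-0.01356384 -0.13527969 -0.99071461  1.34678298]
 [ 0.          0.          0.          1.        ]]
side [[436.56160094   0.         282.66968449]
 [  0.         436.56160094 212.32880717]
 [  0.           0.           1.        ]] [[-0.93591088 -0.21287782  0.28063117  0.2143771 ]
 [-0.3515435   0.51454784 -0.78208547  0.7138009 ]
 [ 0.02209049 -0.83061637 -0.55640674  0.63150372]
 [ 0.          0.          0.          1.        ]]
```

View pics/top0.png

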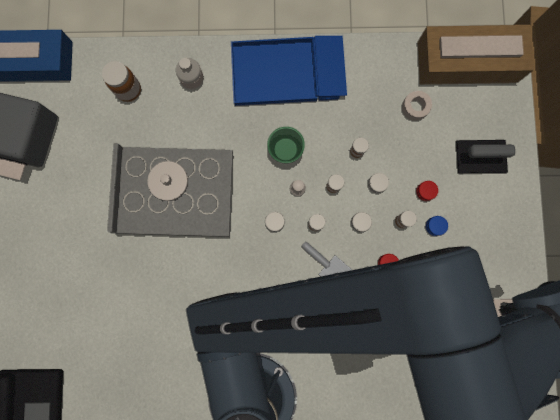

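View pics/side0.png

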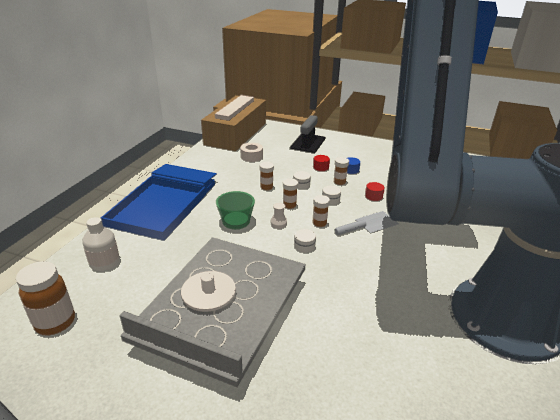

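The top view shows the following:
- **Shelf:** centred near (173,190), with the end stop on its left. The cover sits on it at (167,181).
- **Mortar and pestle:** the mortar is at (285,145), the pestle at (298,187).
- **Vial candidates:** (360,148), (336,183), (316,223) and (407,219). The side view shows amber bodies under these. The large brown bottle at (120,80) is a decoy.
- **Jar candidates:** (378,183), (275,222) and (361,222). Look-alikes are red at (428,190) and (388,262), blue at (437,226), and a roll at (418,103).
- **Cover:** only one candidate.

Next I'll measure these positions.

```bash
cat > h.py <<'E'
import numpy as np,cv2
from scipy.spatial.transform import Rotation as R
from station import manip,cams
def ray(ci,px,z):
    d=ci['T'][:3,:3]@np.linalg.solve(ci['K'],np.array([px[0],px[1],1.])); o=ci['T'][:3,3]
    return (o+d*(z-o[2])/d[2])
def proj(ci,p):
    c=ci['T'][:3,:3].T@(np.array(p)-ci['T'][:3,3]); q=ci['K']@c; return q[:2]/q[2]
def move(goal,yaw=None):
    """row numbers (cm, deg) from present pose to a goal TCP with tool down; yaw = world angle of tool y"""
    s=manip.sense(); r=R.from_quat(s['tool_rot']); d=r.inv().apply(np.array(goal)-s['tcp_pos'])*100
    x=r.as_matrix(); cur=np.degrees(np.arctan2(x[1,1],x[0,1]))
    out=[np.round(d,2),'tool-y angle %.1f'%cur]
    if yaw is not None:
        t=(yaw-cur+90)%180-90; out.append('rotz %.1f'%(-t))
    return out
E
python3 - <<'E'
from h import *
im=cv2.imread('pics/top0.png'); ci=cams.camera_info('top')
for n,p in dict(cap=(360,148),jar=(378,183),counter=(330,260),cnt2=(240,260),cover=(150,181),shelf=(190,160),ring=(208,203)).items(): print(n,im[p[1],p[0]])
m=((im[:,:,2].astype(int)-im[:,:,0]>8)&(im.max(2)>120)).astype(np.uint8)
m=cv2.morphologyEx(m,cv2.MORPH_OPEN,np.ones((3,3)))
n,l,st,c=cv2.connectedComponentsWithStats(m)
for i in range(1,n):
    if st[i,4]>40: print(st[i],c[i].round(1),ray(ci,c[i],.034)[:2].round(4),ray(ci,c[i],.072)[:2].round(4))
crop=cv2.resize(im[95:275,95:455],None,fx=2.2,fy=2.2,interpolation=cv2.INTER_CUBIC); cv2.imwrite('pics/crop0.png',crop)
# shelf corners + rings
g=im[:,:,1]; sub=cv2.resize(g[140:245,105:240],None,fx=4,fy=4,interpolation=cv2.INTER_CUBIC)
ms=(np.hypot(0,0)+(sub>105)).astype(np.uint8)
cs,_=cv2.findContours(ms,cv2.RETR_LIST,cv2.CHAIN_APPROX_NONE)
for k in cs:
    if len(k)>40:
        e=cv2.fitEllipse(k)
        if 50<e[1][0]<120: q=np.array(e[0])/4-.375+[105,140]; print('ring',q.round(1),np.round(e[1],1),ray(ci,q,.05)[:2].round(4))
E
```

```text
cap [156 169 178]
jar [157 169 177]
counter [114 120 121]
cnt2 [143 156 158]
cover [144 156 168]
shelf [113 122 126]
ring [100 105 108]
[     0      0    555    420 133716] [242.4 182.3] [0.5341 0.0187] [0.5277 0.0161]
[ 441   35   83   21 1606] [482.  45.] [ 0.8921 -0.6114] [ 0.8754 -0.5957]
[  0  43  39  15 548] [18.8 49.5] [0.8979 0.6121] [0.881  0.5924]
[  0 160  24  20 357] [ 10.6 169.2] [0.5749 0.6149] [0.5673 0.5951]
[ 147  160   40   40 1208] [166.7 179.9] [0.5425 0.2121] [0.5359 0.2039]
[ 267  353  157   67 7402] [351.6 389. ] [ 0.0264 -0.2437] [ 0.0347 -0.2387]
[549 384   8  11  64] [552.8 390. ] [ 0.0211 -0.7248] [ 0.0296 -0.7058]
[530 402  29  18 349] [546.4 412.7] [-0.0307 -0.7055] [-0.0208 -0.6871]
ring [133.5 201.1] [69.5 73.7] [0.4866 0.2914]
ring [186.5 166.2] [50.6 78.7] [0.5742 0.159 ]
ring [208.9 167.8] [68.7 71.1] [0.5695 0.1022]
ring [209.4 167.5] [86.7 99.1] [0.5702 0.101 ]
ring [135.6 165.9] [80.6 83.4] [0.5765 0.2883]
```

View pics/crop0.png

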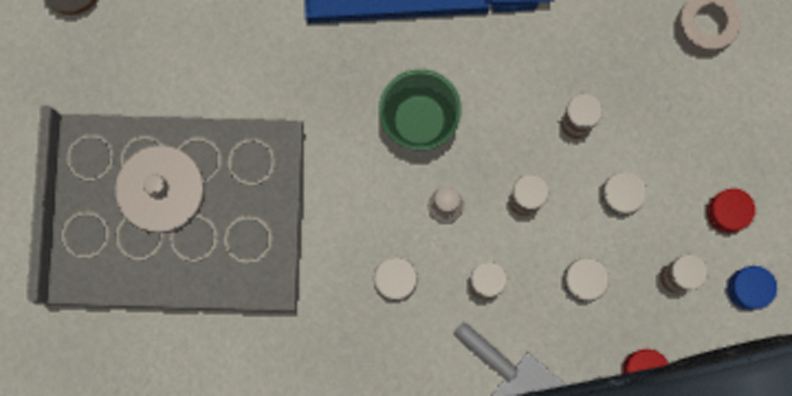

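The crop confirms the choice: a white disc with a knob on the shelf is the cover, crop (158,188). The vial caps are at crop (583,110), (530,192), (488,280) and (689,272). The white jars are at (395,278), (625,193) and (586,280). I'll now work out exact positions.

```bash
cat >> h.py <<'E'
YAW=-2.0; C=np.array([.5283,.1969])
def ring(x,y):
    a=np.radians(YAW); return C+np.array([[np.cos(a),-np.sin(a)],[np.sin(a),np.cos(a)]])@[x,y]
RG={f'{n}{i+1}':ring(x,y) for n,x in(('back',.045),('front',-.045)) for i,y in enumerate((.093,.031,-.031,-.093))}
def blobs(im,ci,box=(235,120,460,270),thr=14):
    x0,y0,x1,y1=box; r=cv2.resize(im[y0:y1,x0:x1,2],None,fx=4,fy=4,interpolation=cv2.INTER_CUBIC)
    b=cv2.medianBlur(r,255); m=(r.astype(int)-b>thr).astype(np.uint8); m=cv2.morphologyEx(m,cv2.MORPH_OPEN,np.ones((13,13)))
    n,l,st,c=cv2.connectedComponentsWithStats(m); o=[]
    for i in range(1,n):
        if 500<st[i,4]<9000:
            k=max(cv2.findContours((l==i).astype(np.uint8),0,1)[0],key=cv2.contourArea); (cx,cy),rad=cv2.minEnclosingCircle(k)
            o.append((np.array([cx,cy])/4-.375+[x0,y0],rad/4,st[i,4]/16))
    return o
def show(o,ci):
    for p,r,a in o:
        print(p.round(1),'r%.1f a%.0f'%(r,a),'jar',ray(ci,p,.034)[:2].round(4),'vial',ray(ci,p,.072)[:2].round(4))
E
python3 - <<'E'
from h import *
im=cv2.imread('pics/top0.png')[:,:,:]; ci=cams.camera_info('top')
print('front4 px',proj(ci,[*RG['front4'],.05]))
show(blobs(im,ci),ci)
# mortar rim
hsv=cv2.cvtColor(im,cv2.COLOR_BGR2HSV); m=cv2.inRange(hsv,(50,80,20),(90,255,255))
k=max(cv2.findContours(m,0,1)[0],key=cv2.contourArea); (a,b),r=cv2.minEnclosingCircle(k); e=cv2.fitEllipse(k); print('mortar',(a,b),r,e,ray(ci,(a,b),.062),'expected r',522*.048/1.3)
# cover disc, knob
r_=cv2.resize(im[150:212,138:198,2],None,fx=4,fy=4,interpolation=cv2.INTER_CUBIC)
k=max(cv2.findContours((r_>138).astype(np.uint8),0,1)[0],key=cv2.contourArea); k=cv2.convexHull(k)
(a,b),r=cv2.minEnclosingCircle(k); e=cv2.fitEllipse(k); q=np.array(e[0])/4-.375+[138,150]; print('cover',q,r/4,np.array(e[1])/8,ray(ci,q,.066),move([*ray(ci,q,.066)[:2],.2],88))
print({k:v.round(4) for k,v in RG.items()})
E
```

```text
front4 px [207.34677219 202.87620171]
[360.6 144.4] r7.2 a150 jar [ 0.629  -0.2849] vial [ 0.6198 -0.2787]
[379.1 181.6] r8.8 a222 jar [ 0.5319 -0.3284] vial [ 0.5256 -0.3209]
[335.9 181.3] r7.2 a156 jar [ 0.5338 -0.2192] vial [ 0.5274 -0.2148]
[408.2 218.1] r7.4 a164 jar [ 0.4382 -0.398 ] vial [ 0.4345 -0.3885]
[274.5 220.9] r8.9 a242 jar [ 0.4346 -0.062 ] vial [ 0.4311 -0.0622]
[361.8 221.2] r9.0 a243 jar [ 0.4314 -0.2813] vial [ 0.428  -0.2752]
[316.9 221.1] r7.5 a163 jar [ 0.4329 -0.1687] vial [ 0.4295 -0.1659]
[428.6 249.8] r32.1 a466 jar [ 0.3585 -0.4451] vial [ 0.3572 -0.4342]
mortar (285.53125, 144.5) 18.153121948242188 ((285.5218811035156, 146.66062927246094), (29.380638122558594, 36.205223083496094), 88.74654388427734) [ 0.62437544 -0.09190486  0.062     ] expected r 19.273846153846154
cover [166.25697327 178.83545685] 21.407419204711914 [19.77880096 21.06021118] [0.5395166  0.20636518 0.066     ] [array([ 57.69, -59.68,   5.08]), 'tool-y angle -66.3', 'rotz 25.7']
{'back1': array([0.5765, 0.2883]), 'back2': array([0.5744, 0.2263]), 'back3': array([0.5722, 0.1643]), 'back4': array([0.57  , 0.1024]), 'front1': array([0.4866, 0.2914]), 'front2': array([0.4844, 0.2295]), 'front3': array([0.4822, 0.1675]), 'front4': array([0.4801, 0.1055])}
```

Request:
carry_out:
  targets:
    - [[57.6,-59.4,0,0,0,-64.3,8.5],[57.6,-59.4,0,0,0,-64.3,8.5],[57.6,-59.4,0,0,0,-64.3,8.5],[57.6,-59.4,0,0,0,-64.3,8.5],[57.6,-59.4,0,0,0,-64.3,8.5],[57.6,-59.4,0,0,0,-64.3,8.5],[57.6,-59.4,0,0,0,-64.3,8.5],[57.6,-59.4,0,0,0,-64.3,8.5],[57.6,-59.4,0,0,0,-64.3,8.5],[57.6,-59.4,0,0,0,-64.3,8.5],[57.6,-59.4,0,0,0,-64.3,8.5],[57.6,-59.4,0,0,0,-64.3,8.5]]

```text
t: 1.1
tcp_pos: [0.4256, -0.102, 0.2502]
tool_rot: [0.72, 0.694, -0.0, -0.0]
force: [1.5, -0.8, 0.4]
finger_gap: 0.996
gripper_force: 0.0
```

```bash
python3 -c "
from h import *
print(manip.sense()['tcp_pos'],move([.538,.207,.25],-2))"
```

```text
[ 0.42564366 -0.1019915   0.25024777] [array([3.129e+01, 1.011e+01, 3.000e-02]), 'tool-y angle -2.1', 'rotz -0.1']
```

Request:
carry_out:
  targets:
    - [[31.3,10.1,5,0,0,0,8.5],[31.3,10.1,5,0,0,0,8.5],[31.3,10.1,5,0,0,0,8.5],[31.3,10.1,5,0,0,0,8.5],[31.3,10.1,5,0,0,0,8.5],[31.3,10.1,5,0,0,0,8.5],[31.3,10.1,5,0,0,0,8.5],[31.3,10.1,5,0,0,0,8.5],[31.3,10.1,5,0,0,0,8.5],[31.3,10.1,5,0,0,0,8.5],[31.3,10.1,5,0,0,0,8.5]]

```text
t: 2.02
tcp_pos: [0.5369, 0.205, 0.1997]
tool_rot: [0.719, 0.695, -0.001, -0.0]
force: [-0.8, -0.7, 0.2]
finger_gap: 0.995
gripper_force: 0.0
```

```bash
python3 - <<'E'
from h import *
print(manip.sense()['tcp_pos']); ci=cams.camera_info('wrist'); im=cams.snapshot('wrist')[:,:,::-1].copy(); cv2.imwrite('pics/w1.png',im)
print(ci['K'][0,0],ci['T'].round(3))
print('knob px',proj(ci,[.5385,.207,.096]),'disc',proj(ci,[.5385,.207,.066]),'rings',{k:proj(ci,[*v,.05]).round(0) for k,v in RG.items()})
E
```

```text
[0.53687541 0.204969   0.19971834]
311.33317218958683 [[ 0.999 -0.032 -0.012  0.54 ]
 [-0.034 -0.955 -0.295  0.28 ]
 [-0.002  0.295 -0.955  0.323]
 [ 0.     0.     0.     1.   ]]
knob px [285.80481568 217.10906845] disc [285.70402131 206.46299594] rings {'back1': array([328., 105.]), 'back2': array([325., 179.]), 'back3': array([323., 244.]), 'back4': array([320., 301.]), 'front1': array([220., 105.]), 'front2': array([224., 179.]), 'front3': array([228., 244.]), 'front4': array([231., 301.])}
```

View pics/w1.png

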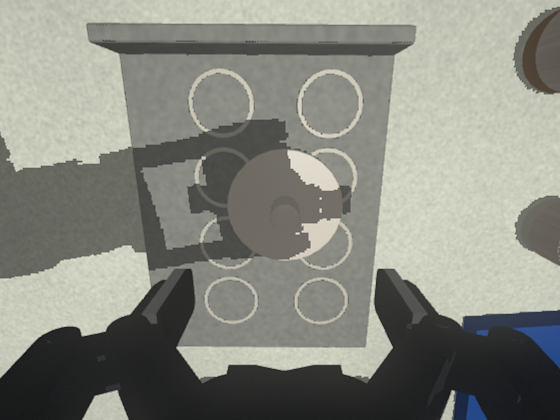

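The wrist view shows the cover disc centred at (285,205), where the projection put it. The rings at (330,103), (221,102), (321,300) and (231,300) are also within 2 px of my model. I'll grasp the knob.

Request:
carry_out:
  targets:
    - [[0.1,0.1,3,0,0,0,8.5],[0.1,0.1,6,0,0,0,6],[0.1,0.1,9,0,0,0,5],[0.1,0.1,10.9,0,0,0,5],[0.1,0.1,10.9,0,0,0,5],[0.1,0.1,10.9,0,0,0,2],[0.1,0.1,10.9,0,0,0,2],[0.1,0.1,10.9,0,0,0,2],[0.1,0.1,10.9,0,0,0,2],[0.1,0.1,10.9,0,0,0,2],[0.1,0.1,10.9,0,0,0,2]]
  force: 40

```text
t: 2.98
tcp_pos: [0.5399, 0.206, 0.093]
tool_rot: [0.72, 0.694, 0.001, 0.001]
force: [-0.0, -2.6, 7.0]
finger_gap: 0.266
gripper_force: 40.0
```

Request:
carry_out:
  targets:
    - [[0,0,-2,0,0,0,2],[0,0,-5,0,0,0,2],[0,0,-8,0,0,0,2],[-3,1,-8,0,0,0,2],[-7,2.4,-8,0,0,0,2],[-11,3.7,-8,0,0,0,2],[-15,5,-8,0,0,0,2],[-19,6.3,-8,0,0,0,2],[-23,7.6,-8,0,0,0,2],[-26.5,8.7,-8,0,0,0,2],[-29.5,9.5,-8,0,0,0,2],[-29.5,9.5,-8,0,0,0,2]]

```text
t: 3.98
tcp_pos: [0.6254, -0.099, 0.1715]
tool_rot: [0.722, 0.692, 0.0, 0.003]
force: [0.8, 0.4, -1.6]
finger_gap: 0.26
gripper_force: 39.8
```

```bash
python3 - <<'E'
from h import *
s=manip.sense(); print(s['tcp_pos'],s['finger_gap'],s['force'],move([.6244,-.0919,.097],-2))
im=cams.snapshot('side')[:,:,::-1]; cv2.imwrite('pics/s1.png',cv2.resize(im[90:330,100:400],None,fx=2,fy=2))
ci=cams.camera_info('wrist'); cv2.imwrite('pics/w2.png',cams.snapshot('wrist')[:,:,::-1]); print(proj(ci,[.6244,-.0919,.062]))
E
```

```text
[ 0.62544749 -0.09899146  0.17149818] 0.2599197806223076 [ 0.76340767  0.37525922 -1.64535079] [array([ 0.73, -0.17,  7.45]), 'tool-y angle -2.4', 'rotz -0.4']
[283.72414754 213.0985633 ]
```

View pics/s1.png

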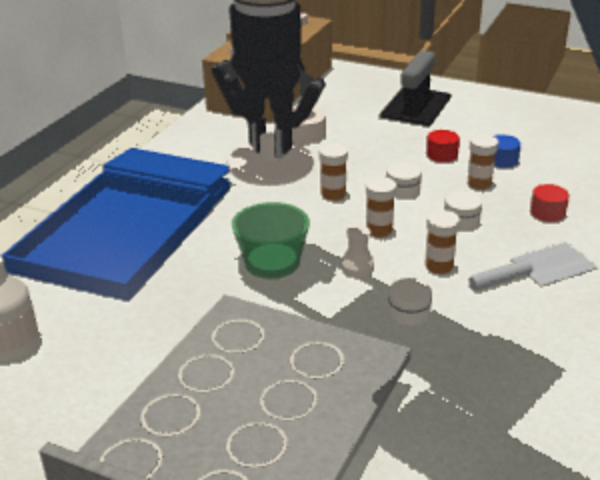

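The side view shows the cover held level at crop (272,160), behind and above the mortar rim at about (271,220). I'll cross-check the mortar centre with the side view and read the settled pose.

```bash
python3 - <<'E'
from h import *
s=manip.sense(); print(s['tcp_pos'],s['force'],move([.6244,-.0919,.097],-2))
ci=cams.camera_info('side'); im=cv2.imread('pics/side0.png'); hsv=cv2.cvtColor(im,cv2.COLOR_BGR2HSV); m=cv2.inRange(hsv,(45,70,20),(95,255,255))
k=max(cv2.findContours(m,0,1)[0],key=cv2.contourArea); print('side bbox',cv2.boundingRect(k))
def bb(c):
    t=np.linspace(0,2*np.pi,200); P=np.array([proj(ci,[c[0]+.048*np.cos(a),c[1]+.048*np.sin(a),.062]) for a in t]); return P.min(0).round(1),P.max(0).round(1)
print(bb((.6244,-.0919)))
ci=cams.camera_info('top'); print(bb((.6244,-.0919)))
im=cv2.imread('pics/top0.png');hsv=cv2.cvtColor(im,cv2.COLOR_BGR2HSV); m=cv2.inRange(hsv,(45,60,10),(95,255,255)); k=max(cv2.findContours(m,0,1)[0],key=cv2.contourArea); print('top bbox',cv2.boundingRect(k))
E
```

```text
[ 0.62282595 -0.09320419  0.17088754] [-0.62330839 -0.71994879 -2.44204329] [array([0.13, 0.16, 7.39]), 'tool-y angle -2.2', 'rotz -0.2']
side bbox (216, 191, 39, 38)
(array([216.3, 190.3]), array([255.9, 211.4]))
(array([266.4, 125.9]), array([304.6, 163.2]))
top bbox (268, 127, 36, 36)
```

Request:
carry_out:
  targets:
    - [[0,0.15,2,0,0,0,2],[0,0.15,4,0,0,0,2],[0,0.15,5.5,0,0,0,2],[0,0.15,6.2,0,0,0,2],[0,0.15,6.5,0,0,0,2],[0,0.15,6.7,0,0,0,2],[0,0.15,6.7,0,0,0,2],[0,0.15,6.9,0,0,0,2],[0,0.15,7,0,0,0,2],[0,0.15,7,0,0,0,2]]

```text
t: 4.92
tcp_pos: [0.6249, -0.0922, 0.1018]
tool_rot: [0.72, 0.694, 0.0, 0.0]
force: [-0.2, -0.1, -2.5]
finger_gap: 0.265
gripper_force: 39.8
```

Request:
carry_out:
  targets:
    - [[0,0,0.1,0,0,0,2],[0,0,0.2,0,0,0,2],[0,0,0.3,0,0,0,2],[0,0,0.35,0,0,0,2],[0,0,0.4,0,0,0,2],[0,0,0.4,0,0,0,2],[0,0,0.4,0,0,0,2]]

```text
t: 5.5
tcp_pos: [0.6246, -0.0922, 0.0973]
tool_rot: [0.72, 0.694, -0.0, -0.0]
force: [-0.4, 0.3, -2.1]
finger_gap: 0.262
gripper_force: 39.9
```

Request:
carry_out:
  targets:
    - [[0,0,0.05,0,0,0,2],[0,0,0.1,0,0,0,2],[0,0,0.15,0,0,0,2],[0,0,0.15,0,0,0,2],[0,0,0.15,0,0,0,2]]

```text
t: 5.92
tcp_pos: [0.6247, -0.0922, 0.097]
tool_rot: [0.72, 0.694, 0.0, 0.0]
force: [-2.4, 0.6, 4.7]
finger_gap: 0.258
gripper_force: 40.6
```

Contact is light (about 7 N change). I'll release and retreat, heading towards the first vial.

Request:
carry_out:
  targets:
    - [[0,0,0.05,0,0,0,3],[0,0,0.05,0,0,0,4],[0,0,0.05,0,0,0,5],[0,0,0.05,0,0,0,5],[0,0,-0.5,0,0,0,5],[0,0,-3,0,0,0,5],[0,0,-7,0,0,0,5],[0,0,-11,0,0,0,5],[-3,0,-13,0,0,0,5],[-6,0,-13,0,0,0,5],[-9,0,-13,0,0,0,5]]

```text
t: 6.83
tcp_pos: [0.6227, -0.183, 0.2291]
tool_rot: [0.719, 0.695, 0.001, 0.003]
force: [0.7, -0.1, -0.6]
finger_gap: 0.584
gripper_force: 0.0
```

```bash
python3 - <<'E'
from h import *
im=cams.snapshot('top')[:,:,::-1].copy(); cv2.imwrite('pics/t2.png',im); ci=cams.camera_info('top'); show(blobs(im,ci),ci)
cv2.imwrite('pics/s2.png',cv2.resize(cams.snapshot('side')[:,:,::-1][130:270,150:350],None,fx=3,fy=3))
s=manip.sense(); print(s['tcp_pos'],s['force'],s['finger_gap'])
E
```

```text
[279.4 123.6] r4.9 a31 jar [ 0.6866 -0.0772] vial [ 0.6757 -0.077 ]
[347.1 127.5] r5.1 a48 jar [ 0.6742 -0.2515] vial [ 0.6637 -0.2462]
[272.6 139.6] r12.6 a158 jar [ 0.6444 -0.0594] vial [ 0.6348 -0.0597]
[360.6 144.5] r7.4 a152 jar [ 0.6289 -0.2848] vial [ 0.6197 -0.2786]
[341.2 173.8] r17.1 a195 jar [ 0.5532 -0.2332] vial [ 0.5462 -0.2284]
[242.2 180.1] r12.2 a166 jar [0.5396 0.019 ] vial [0.5331 0.0165]
[379.1 181.6] r8.8 a229 jar [ 0.5318 -0.3286] vial [ 0.5255 -0.3211]
[323.6 214.1] r15.9 a181 jar [ 0.4506 -0.186 ] vial [ 0.4466 -0.1826]
[408.3 218. ] r7.5 a166 jar [ 0.4383 -0.3982] vial [ 0.4346 -0.3887]
[361.7 221.2] r9.1 a246 jar [ 0.4314 -0.2812] vial [ 0.428  -0.2751]
[325.  252.4] r7.2 a67 jar [ 0.3545 -0.1873] vial [ 0.3532 -0.1839]
[315.9 266.8] r5.2 a55 jar [ 0.319  -0.1638] vial [ 0.3188 -0.1611]
[ 0.62184685 -0.18689862  0.22706267] [1.2272372  0.1981528  0.50542415] 0.5850285267033258
```

View pics/s2.png

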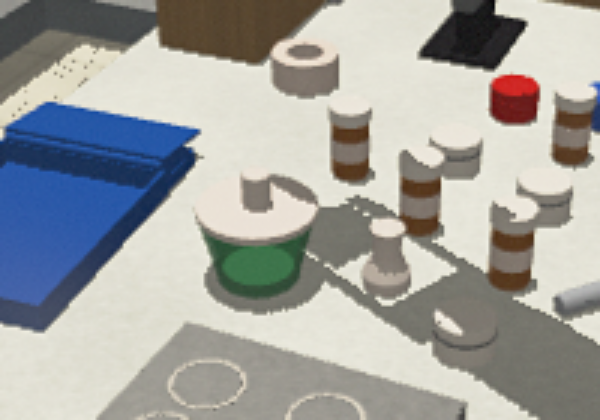

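The side view shows the cover seated level at crop (257,205), with the mortar upright. Next is jar A at (0.435,-0.062), gripped at 20 N, which also lets me learn how the grip behaves before touching a vial.

Request:
carry_out:
  targets:
    - [[2,-3.2,4,0,0,0,8.5],[4,-6.4,6,0,0,0,8.5],[6,-9.6,6,0,0,0,8.5],[8,-12.8,6,0,0,0,8.5],[10,-16,6,0,0,0,8.5],[11.8,-19.1,6,0,0,0,8.5],[11.8,-19.1,8,0,0,0,8.5],[11.8,-19.1,11,0,0,0,8.5],[11.8,-19.1,13,0,0,0,8.5],[11.8,-19.1,13,0,0,0,8.5],[11.8,-19.1,13,0,0,0,8.5]]
  force: 20

```text
t: 7.85
tcp_pos: [0.4342, -0.0567, 0.0954]
tool_rot: [0.72, 0.694, -0.0, -0.001]
force: [0.3, 0.1, 0.1]
finger_gap: 0.994
gripper_force: 0.0
```

```bash
python3 - <<'E'
from h import *
s=manip.sense(); ci=cams.camera_info('wrist'); im=cams.snapshot('wrist')[:,:,::-1]; cv2.imwrite('pics/w3.png',im)
print(s['tcp_pos'],s['force'],move([.4346,-.062,.025],-2),proj(ci,[.4346,-.062,.034]))
E
```

```text
[ 0.43421057 -0.05671551  0.09539685] [0.28302665 0.06653908 0.06571044] [array([-0.49, -0.02,  7.11]), 'tool-y angle -2.0', 'rotz -0.0'] [284.49990701 248.2647458 ]
```

View pics/w3.png

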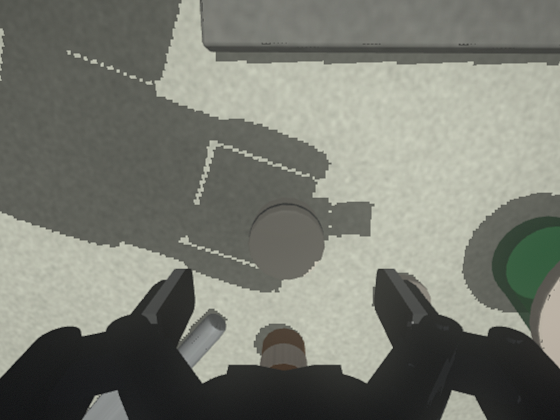

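The jar is centred at (286,243), between the fingers and about 4 mm towards +y of the prediction. I'll split the difference.

Request:
carry_out:
  targets:
    - [[-0.3,0.05,2,0,0,0,8.5],[-0.3,0.05,5,0,0,0,8.5],[-0.3,0.05,7,0,0,0,8.5],[-0.3,0.05,7,0,0,0,8.5],[-0.3,0.05,7,0,0,0,6],[-0.3,0.05,7,0,0,0,4.8],[-0.3,0.05,7,0,0,0,4.8],[-0.3,0.05,7,0,0,0,4.8],[-0.3,0.05,7,0,0,0,4.8]]
  force: 20

```text
t: 8.65
tcp_pos: [0.4361, -0.0606, 0.0275]
tool_rot: [0.72, 0.694, 0.001, 0.002]
force: [0.0, 0.2, 7.4]
finger_gap: 0.573
gripper_force: 20.2
```

Request:
carry_out:
  targets:
    - [[0,0,0,0,0,0,4.8],[0,0,0,0,0,0,4.8],[0,0,0,0,0,0,4.8]]
  force: 10

```text
t: 8.9
tcp_pos: [0.4361, -0.0606, 0.0275]
tool_rot: [0.72, 0.694, 0.001, 0.002]
force: [-0.3, 0.6, 7.8]
finger_gap: 0.58
gripper_force: 20.2
```

Request:
carry_out:
  targets:
    - [[0,0,0,0,0,0,4.92],[0,0,0,0,0,0,4.92],[0,0,0,0,0,0,4.92]]
  force: 20

```text
t: 9.15
tcp_pos: [0.4361, -0.0606, 0.0275]
tool_rot: [0.72, 0.694, 0.001, 0.002]
force: [0.5, 0.1, 7.5]
finger_gap: 0.575
gripper_force: 20.2
```

Request:
carry_out:
  targets:
    - [[0,0,0,0,0,0,4.87],[0,0,0,0,0,0,4.87],[0,0,0,0,0,0,4.87]]
  force: 20

```text
t: 9.4
tcp_pos: [0.4361, -0.0606, 0.0275]
tool_rot: [0.72, 0.694, 0.001, 0.002]
force: [-0.5, 0.2, 6.9]
finger_gap: 0.579
gripper_force: 20.2
```

Request:
carry_out:
  targets:
    - [[0,0,0,0,0,0,4.96],[0,0,0,0,0,0,4.96],[0,0,0,0,0,0,4.96]]

```text
t: 9.65
tcp_pos: [0.4361, -0.0607, 0.0274]
tool_rot: [0.72, 0.694, 0.001, 0.002]
force: [-0.2, -0.0, 5.8]
finger_gap: 0.581
gripper_force: 10.0
```

Request:
carry_out:
  targets:
    - [[0,0,0,0,0,0,5.0],[0,0,0,0,0,0,5.0],[0,0,0,0,0,0,5.0]]

```text
t: 9.9
tcp_pos: [0.4357, -0.0606, 0.0263]
tool_rot: [0.72, 0.694, 0.0, 0.001]
force: [0.0, -0.0, -0.2]
finger_gap: 0.589
gripper_force: 0.3
```

Request:
carry_out:
  targets:
    - [[0,0,0,0,0,0,5.04],[0,0,0,0,0,0,5.04],[0,0,0,0,0,0,5.04]]

```text
t: 10.15
tcp_pos: [0.4352, -0.0604, 0.0258]
tool_rot: [0.72, 0.694, 0.0, 0.0]
force: [-0.4, 0.2, -0.1]
finger_gap: 0.59
gripper_force: 0.2
```

Position control near the object's width gives about 10 N per pad at 0.4 mm of squeeze, so I'll use that on the vials. Next I'll carry jar A to front1.

Request:
carry_out:
  targets:
    - [[0,0,0,0,0,0,4.8],[0,0,0,0,0,0,4.8],[0,0,0,0,0,0,4.8],[0,0,-3,0,0,0,4.8],[0,0,-7,0,0,0,4.8],[3,0.4,-10,0,0,0,4.8],[7,0.8,-10,0,0,0,4.8],[11,1.2,-10,0,0,0,4.8],[15,1.6,-10,0,0,0,4.8],[19,2.1,-10,0,0,0,4.8],[23,2.6,-10,0,0,0,4.8],[27,3,-10,0,0,0,4.8]]
  force: 25

```text
t: 11.15
tcp_pos: [0.4741, 0.2103, 0.1254]
tool_rot: [0.72, 0.694, -0.001, -0.0]
force: [1.2, -0.7, -0.7]
finger_gap: 0.579
gripper_force: 26.5
```

```bash
python3 -c "
from h import *
s=manip.sense();print(s['tcp_pos'],s['finger_gap'],s['gripper_force'],move([*RG['front1'],.0775],-2))"
```

```text
[0.47405687 0.210336   0.12539177] 0.5787295877821954 26.526191532611847 [array([8.15, 0.97, 4.78]), 'tool-y angle -2.0', 'rotz -0.0']
```

Request:
carry_out:
  targets:
    - [[4,0.5,0,0,0,0,4.8],[7,0.8,0,0,0,0,4.8],[8.2,0.95,0.5,0,0,0,4.8],[8.2,0.95,2,0,0,0,4.8],[8.2,0.95,3.5,0,0,0,4.8],[8.2,0.95,4.3,0,0,0,4.8],[8.2,0.95,4.7,0,0,0,4.8],[8.2,0.95,4.8,0,0,0,4.8],[8.2,0.95,4.9,0,0,0,4.8],[8.2,0.95,4.9,0,0,0,4.8]]

```text
t: 11.98
tcp_pos: [0.4876, 0.2897, 0.0771]
tool_rot: [0.72, 0.694, 0.0, 0.0]
force: [0.1, 1.1, -0.2]
finger_gap: 0.576
gripper_force: 26.5
```

Request:
carry_out:
  targets:
    - [[0,0,0,0,0,0,5.5],[0,0,0,0,0,0,6.5],[0,0,0,0,0,0,6.5],[0,0,-1,0,0,0,6.5],[0,0,-4,0,0,0,6.5],[-3,0,-7,0,0,0,6.5],[-7,-0.5,-8,0,0,0,6.5],[-11,-1,-8,0,0,0,6.5],[-15,-1.4,-8,0,0,0,6.5],[-19,-1.8,-8,0,0,0,6.5],[-23,-2.2,-8,0,0,0,6.5],[-27,-2.6,-8,0,0,0,6.5]]

```text
t: 12.98
tcp_pos: [0.4513, 0.0195, 0.1579]
tool_rot: [0.719, 0.695, 0.001, 0.001]
force: [1.5, -0.9, 0.1]
finger_gap: 0.762
gripper_force: 0.0
```

Request:
carry_out:
  targets:
    - [[-4,-0.4,0,0,0,0,6.5],[-8,-0.8,0,0,0,0,6.5],[-12,-1.1,0,0,0,0,6.5],[-15,-1.5,0,0,0,0,6.5],[-18.5,-1.6,0,0,0,0,6.5],[-18.5,-1.6,0,0,0,0,6.5],[-18.5,-1.6,0,0,0,0,6.5]]

```text
t: 13.57
tcp_pos: [0.4294, -0.1654, 0.1577]
tool_rot: [0.721, 0.693, 0.0, 0.001]
force: [0.2, 0.7, 0.1]
finger_gap: 0.76
gripper_force: 0.0
```

```bash
python3 - <<'E'
from h import *
im=cams.snapshot('top')[:,:,::-1].copy(); cv2.imwrite('pics/t3.png',im); ci=cams.camera_info('top')
show(blobs(im,ci,(110,140,240,240)),ci)
s=manip.sense(); ci=cams.camera_info('wrist'); im=cams.snapshot('wrist')[:,:,::-1].copy(); 
for v in ((.4295,-.1659,.072),(.4314,-.2812,.034)): cv2.circle(im,tuple(int(a) for a in proj(ci,v)),3,(0,0,255),-1)
cv2.imwrite('pics/w4.png',im)
print(s['tcp_pos'],move([.4295,-.1659,.062],-2))
E
```

```text
[130.6 199.3] r10.6 a320 jar [0.4935 0.3033] vial [0.4883 0.2926]
[235.8 208. ] r13.9 a191 jar [0.4683 0.0356] vial [0.4638 0.0326]
[117.2 236.2] r8.2 a74 jar [0.3998 0.3344] vial [0.3973 0.3227]
[ 0.42884196 -0.16370342  0.15740712] [array([-0.33,  0.1 ,  9.52]), 'tool-y angle -2.1', 'rotz -0.1']
```

View pics/w4.png

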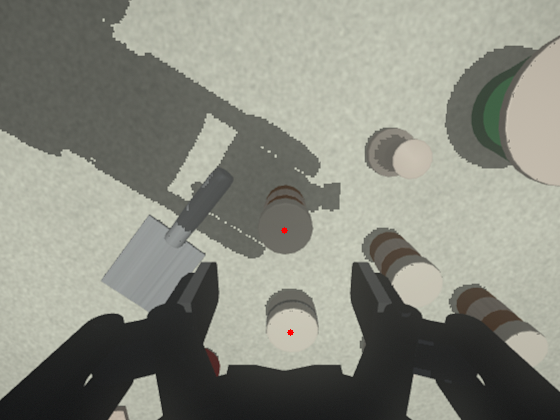

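The vial cap is centred at (286,227), within 3 px of the prediction. The pestle and spatula are clear of the fingers.

Request:
carry_out:
  targets:
    - [[-0.25,0.1,3,0,0,0,6.5],[-0.25,0.1,6,0,0,0,6],[-0.25,0.1,8.5,0,0,0,5.5],[-0.25,0.1,9.5,0,0,0,5],[-0.25,0.1,9.5,0,0,0,4.5],[-0.25,0.1,9.5,0,0,0,4.3],[-0.25,0.1,9.5,0,0,0,4.2],[-0.25,0.1,9.5,0,0,0,4.1],[-0.25,0.1,9.5,0,0,0,4.05],[-0.25,0.1,9.5,0,0,0,4.0],[-0.25,0.1,9.5,0,0,0,3.98],[-0.25,0.1,9.5,0,0,0,3.98]]
  force: 20

```text
t: 14.67
tcp_pos: [0.4297, -0.1657, 0.0624]
tool_rot: [0.72, 0.694, -0.0, 0.0]
force: [-0.9, 0.2, 3.0]
finger_gap: 0.467
gripper_force: 2.6
```

Request:
carry_out:
  targets:
    - [[0,0,0,0,0,0,3.96],[0,0,0,0,0,0,3.96],[0,0,0,0,0,0,3.96],[0,0,-1,0,0,0,3.96],[0,0,-2,0,0,0,3.96],[0,0,-2,0,0,0,3.96]]

```text
t: 15.17
tcp_pos: [0.4308, -0.1664, 0.0829]
tool_rot: [0.72, 0.694, 0.0, 0.002]
force: [-0.4, -0.1, -0.6]
finger_gap: 0.466
gripper_force: 5.8
```

Request:
carry_out:
  targets:
    - [[0,0,-3,0,0,0,3.94],[0,0,-6,0,0,0,3.94],[3,0.8,-9,0,0,0,3.94],[7,2,-9,0,0,0,3.94],[11,3.1,-9,0,0,0,3.94],[15,4.2,-9,0,0,0,3.94],[18.5,5.2,-9,0,0,0,3.94],[22,6.2,-9,0,0,0,3.94],[25.5,7.2,-9,0,0,0,3.94],[29,8.2,-9,0,0,0,3.94],[32.5,9.2,-9,0,0,0,3.94],[36,10.2,-9,0,0,0,3.94]]

```text
t: 16.17
tcp_pos: [0.5447, 0.1922, 0.171]
tool_rot: [0.72, 0.694, -0.0, -0.0]
force: [0.9, -0.3, -0.4]
finger_gap: 0.46
gripper_force: 9.4
```

```bash
python3 -c "
from h import *
s=manip.sense();print(s['tcp_pos'],s['finger_gap'],s['gripper_force'],s['force'],move([*RG['back1'],.1124],-2))"
```

```text
[0.54474294 0.19224332 0.1710456 ] 0.46019413071940235 9.43830281496048 [ 0.91391824 -0.32990996 -0.43077998] [array([9.71, 2.84, 5.86]), 'tool-y angle -2.0', 'rotz -0.0']
```

Request:
carry_out:
  targets:
    - [[4,1.1,0,0,0,0,3.94],[7.5,2.1,0,0,0,0,3.94],[9.8,2.8,0,0,0,0,3.94],[9.8,2.8,1.5,0,0,0,3.94],[9.8,2.8,3.5,0,0,0,3.94],[9.8,2.8,5,0,0,0,3.94],[9.8,2.8,5.5,0,0,0,3.94],[9.8,2.8,5.7,0,0,0,3.94],[9.8,2.8,5.85,0,0,0,3.94],[9.8,2.8,5.85,0,0,0,3.94],[9.8,2.8,5.85,0,0,0,3.94]]

```text
t: 17.08
tcp_pos: [0.5769, 0.2873, 0.1142]
tool_rot: [0.72, 0.694, 0.001, 0.0]
force: [0.1, -0.5, -0.3]
finger_gap: 0.462
gripper_force: 9.4
```

Request:
carry_out:
  targets:
    - [[0,0,0.08,0,0,0,3.94],[0,0,0.15,0,0,0,3.94],[0,0,0.15,0,0,0,3.94]]

```text
t: 17.33
tcp_pos: [0.5766, 0.2875, 0.1125]
tool_rot: [0.72, 0.694, 0.001, 0.0]
force: [0.0, -0.3, -0.0]
finger_gap: 0.464
gripper_force: 9.5
```

Request:
carry_out:
  targets:
    - [[0,0,0,0,0,0,4.2],[0,0,0,0,0,0,5],[0,0,0,0,0,0,6],[0,0,-2,0,0,0,6.5],[0,0,-5,0,0,0,6.5],[-3,0,-7,0,0,0,6.5],[-7,0,-7,0,0,0,6.5],[-11,-0.3,-7,0,0,0,6.5],[-15,-0.6,-7,0,0,0,6.5],[-19,-0.9,-7,0,0,0,6.5],[-23,-1.2,-7,0,0,0,6.5],[-27,-1.5,-7,0,0,0,6.5]]

```text
t: 18.33
tcp_pos: [0.551, 0.0164, 0.182]
tool_rot: [0.72, 0.694, 0.0, 0.0]
force: [0.0, -0.9, 1.1]
finger_gap: 0.762
gripper_force: 0.0
```

Request:
carry_out:
  targets:
    - [[-4,-0.3,0,0,0,0,6.5],[-8,-0.6,0,0,0,0,6.5],[-12,-0.9,0,0,0,0,6.5],[-16,-1.2,0,0,0,0,6.5],[-20,-1.5,0,0,0,0,6.5],[-23.3,-1.7,1,0,0,0,6.5],[-23.3,-1.7,2,0,0,0,6.5],[-23.3,-1.7,2,0,0,0,6.5],[-23.3,-1.7,2,0,0,0,6.5]]

```text
t: 19.08
tcp_pos: [0.5253, -0.2135, 0.1611]
tool_rot: [0.72, 0.694, -0.0, -0.001]
force: [0.1, 0.2, 0.0]
finger_gap: 0.76
gripper_force: 0.0
```

```bash
cat >> h.py <<'E'
def wristcap(goal,z,name,rad):
    """white-disc centre nearest the predicted pixel in the wrist image -> world at height z"""
    s=manip.sense(); ci=cams.camera_info('wrist'); im=cams.snapshot('wrist')[:,:,::-1].copy(); cv2.imwrite(f'pics/{name}.png',im)
    p=proj(ci,[*goal,z]); g=cv2.GaussianBlur(im[:,:,2],(5,5),0); sc=ci['K'][0,0]/(ci['T'][2,3]-z)*.955
    R0=rad*sc; c=cv2.HoughCircles(g,cv2.HOUGH_GRADIENT,1,10,param1=60,param2=12,minRadius=int(R0*.85),maxRadius=int(R0*1.2))
    print('pred px',p.round(1),'R',R0)
    if c is not None:
        c=sorted(c[0],key=lambda k:np.hypot(*(k[:2]-p)))[:2]
        for k in c: print('  circle',k.round(1),ray(ci,k[:2],z)[:2].round(4))
    print(s['tcp_pos'].round(4),'to goal',move([*goal,z-.01],-2))
def top(name,box=None,z=(.084,.122)):
    ci=cams.camera_info('top'); im=cams.snapshot('top')[:,:,::-1].copy(); cv2.imwrite(f'pics/{name}.png',im)
    if box:
        for p,r,a in blobs(im,ci,box): print(p.round(1),'r%.1f a%.0f'%(r,a),*[ray(ci,p,h)[:2].round(4) for h in z])
E
python3 - <<'E'
from h import *
top('t4',(105,140,240,240)); wristcap((.5274,-.2148),.072,'w5',.02)
E
```

```text
[128.5 160.8] r7.8 a178 [0.5827 0.2969] [0.5746 0.2859]
[236.1 164.4] r5.8 a57 [0.5705 0.0307] [0.5627 0.0277]
[130.6 199.3] r10.6 a318 [0.4866 0.2891] [0.4814 0.2784]
[147.4 221.5] r11.8 a130 [0.4316 0.2466] [0.4281 0.2371]
[137.6 237.5] r9.2 a64 [0.393  0.2694] [0.3906 0.2592]
pred px [285.9 228.3] R 27.903207755099366
  circle [286.5 224.5  26.7] [ 0.5279 -0.2119]
  circle [295.5 318.5  25.2] [ 0.5326 -0.2914]
[ 0.5258 -0.213   0.1616] to goal [array([-0.2 ,  0.13, 10.  ]), 'tool-y angle -2.0', 'rotz 0.0']
```

Request:
carry_out:
  targets:
    - [[0,0.2,3.5,0,0,0,6.5],[0,0.2,7,0,0,0,5.8],[0,0.2,9,0,0,0,5.2],[0,0.2,9.9,0,0,0,4.6],[0,0.2,9.9,0,0,0,4.3],[0,0.2,9.9,0,0,0,4.15],[0,0.2,9.9,0,0,0,4.05],[0,0.2,9.9,0,0,0,4.0],[0,0.2,9.9,0,0,0,3.97],[0,0.2,9.9,0,0,0,3.95],[0,0.2,9.9,0,0,0,3.94],[0,0.2,9.9,0,0,0,3.94]]

```text
t: 20.18
tcp_pos: [0.5291, -0.2149, 0.0643]
tool_rot: [0.72, 0.694, 0.0, 0.001]
force: [-0.7, 0.7, 6.3]
finger_gap: 0.465
gripper_force: 10.0
```

Request:
carry_out:
  targets:
    - [[0,0,-3,0,0,0,3.94],[0,0,-7,0,0,0,3.94],[1,0,-11,0,0,0,3.94],[5,0.3,-11,0,0,0,3.94],[9,0.6,-11,0,0,0,3.94],[13,0.9,-11,0,0,0,3.94],[17,1.2,-11,0,0,0,3.94],[21,1.5,-11,0,0,0,3.94],[25,1.8,-11,0,0,0,3.94],[29,2.1,-11,0,0,0,3.94],[33,2.4,-11,0,0,0,3.94],[36.5,2.7,-11,0,0,0,3.94]]

```text
t: 21.18
tcp_pos: [0.5678, 0.152, 0.173]
tool_rot: [0.719, 0.695, 0.0, -0.0]
force: [-0.1, -1.0, 0.6]
finger_gap: 0.461
gripper_force: 10.2
```

```bash
python3 -c "
from h import *
s=manip.sense();print(s['tcp_pos'],s['finger_gap'],s['gripper_force'],s['force'],move([*RG['back2'],.1135],-2))"
```

```text
[0.56778341 0.15199435 0.17297995] 0.46134352627161646 10.237105786800385 [-0.09273541 -0.99902536  0.64938847] [array([7.45, 0.4 , 5.95]), 'tool-y angle -2.0', 'rotz -0.0']
```

Request:
carry_out:
  targets:
    - [[3.8,0.2,0,0,0,0,3.94],[7.55,0.4,0,0,0,0,3.94],[7.55,0.4,1.5,0,0,0,3.94],[7.55,0.4,3.5,0,0,0,3.94],[7.55,0.4,5,0,0,0,3.94],[7.55,0.4,5.6,0,0,0,3.94],[7.55,0.4,5.8,0,0,0,3.94],[7.55,0.4,5.9,0,0,0,3.94],[7.55,0.4,6,0,0,0,3.94],[7.55,0.4,6,0,0,0,3.94],[7.55,0.4,6,0,0,0,3.94]]

```text
t: 22.1
tcp_pos: [0.5751, 0.2247, 0.114]
tool_rot: [0.72, 0.694, 0.0, 0.0]
force: [-2.9, 0.1, 5.3]
finger_gap: 0.461
gripper_force: 10.0
```

Request:
carry_out:
  targets:
    - [[0,0,0,0,0,0,4.2],[0,0,0,0,0,0,5],[0,0,0,0,0,0,6],[0,0,-2,0,0,0,6.5],[0,0,-5,0,0,0,6.5],[-3,0,-7,0,0,0,6.5],[-7,0.4,-7,0,0,0,6.5],[-11,1,-7,0,0,0,6.5],[-15,1.6,-7,0,0,0,6.5],[-19,2.2,-7,0,0,0,6.5],[-23,2.8,-7,0,0,0,6.5],[-27,3.4,-7,0,0,0,6.5]]

```text
t: 23.1
tcp_pos: [0.5994, -0.0483, 0.1828]
tool_rot: [0.72, 0.694, 0.0, 0.0]
force: [-0.1, 0.2, -0.4]
finger_gap: 0.761
gripper_force: 0.0
```

Request:
carry_out:
  targets:
    - [[-4,0.6,0,0,0,0,6.5],[-8,1.2,0,0,0,0,6.5],[-12,1.8,0,0,0,0,6.5],[-16,2.4,0,0,0,0,6.5],[-20,2.8,0,0,0,0,6.5],[-23.1,2.9,1,0,0,0,6.5],[-23.1,2.9,2,0,0,0,6.5],[-23.1,2.9,2,0,0,0,6.5],[-23.1,2.9,2,0,0,0,6.5]]

```text
t: 23.85
tcp_pos: [0.619, -0.2774, 0.1615]
tool_rot: [0.72, 0.694, -0.0, -0.002]
force: [0.2, -0.2, -0.2]
finger_gap: 0.76
gripper_force: 0.0
```

```bash
python3 - <<'E'
from h import *
top('t5',(105,140,240,240)); wristcap((.6198,-.2787),.072,'w6',.02)
E
```

```text
[193.9 143.6] r11.9 a178 [0.6241 0.1355] [0.6147 0.1293]
[128.3 160.7] r7.6 a173 [0.5828 0.2973] [0.5747 0.2863]
[154.7 161.2] r9.0 a207 [0.5809 0.2319] [0.5729 0.2228]
[130.6 199.3] r10.5 a317 [0.4867 0.289 ] [0.4814 0.2783]
[155.  237.9] r12.7 a90 [0.3917 0.2272] [0.3893 0.2183]
pred px [284.  228.1] R 27.812511810476376
  circle [280.5 219.5  32.4] [ 0.6175 -0.272 ]
  circle [288.5 162.5  24.3] [ 0.6245 -0.2313]
[ 0.6196 -0.2768  0.1623] to goal [array([-2.200e-01, -1.000e-02,  1.009e+01]), 'tool-y angle -2.0', 'rotz 0.0']
```

Request:
carry_out:
  targets:
    - [[0,0,3.5,0,0,0,6.5],[0,0,7,0,0,0,5.8],[0,0,9,0,0,0,5.2],[0,0,9.9,0,0,0,4.6],[0,0,9.9,0,0,0,4.3],[0,0,9.9,0,0,0,4.15],[0,0,9.9,0,0,0,4.05],[0,0,9.9,0,0,0,4.0],[0,0,9.9,0,0,0,3.97],[0,0,9.9,0,0,0,3.95],[0,0,9.9,0,0,0,3.94],[0,0,9.9,0,0,0,3.94]]

```text
t: 24.95
tcp_pos: [0.6212, -0.2789, 0.0658]
tool_rot: [0.72, 0.694, 0.001, 0.002]
force: [-0.8, 1.8, 6.6]
finger_gap: 0.461
gripper_force: 9.8
```

Request:
carry_out:
  targets:
    - [[0,0,-3,0,0,0,3.94],[0,0,-7,0,0,0,3.94],[0,0,-11,0,0,0,3.94],[1,0,-14,0,0,0,3.94],[5,-0.5,-14,0,0,0,3.94],[9,-1,-14,0,0,0,3.94],[13,-1.6,-14,0,0,0,3.94],[17,-2.2,-14,0,0,0,3.94],[21,-2.8,-14,0,0,0,3.94],[25,-3.4,-14,0,0,0,3.94],[29,-4,-14,0,0,0,3.94],[33,-4.7,-14,0,0,0,3.94]]

```text
t: 25.95
tcp_pos: [0.5842, 0.055, 0.204]
tool_rot: [0.72, 0.694, 0.0, 0.0]
force: [1.5, -0.2, 0.1]
finger_gap: 0.463
gripper_force: 9.9
```

```bash
python3 -c "
from h import *
s=manip.sense();print(s['tcp_pos'],s['finger_gap'],s['gripper_force'],s['force'],move([*RG['back3'],.1135],-2))"
```

```text
[0.58422015 0.05504391 0.20399507] 0.46330848168628486 9.883558452129364 [ 1.45902383 -0.24856447  0.10424662] [array([10.88, -1.6 ,  9.05]), 'tool-y angle -2.1', 'rotz -0.1']
```

Request:
carry_out:
  targets:
    - [[4,-0.6,0,0,0,0,3.94],[8,-1.2,0.5,0,0,0,3.94],[10.95,-1.6,2,0,0,0,3.94],[10.95,-1.6,4.5,0,0,0,3.94],[10.95,-1.6,7,0,0,0,3.94],[10.95,-1.6,8.2,0,0,0,3.94],[10.95,-1.6,8.7,0,0,0,3.94],[10.95,-1.6,8.85,0,0,0,3.94],[10.95,-1.6,9,0,0,0,3.94],[10.95,-1.6,9,0,0,0,3.94],[10.95,-1.6,9,0,0,0,3.94]]

```text
t: 26.87
tcp_pos: [0.5735, 0.1629, 0.115]
tool_rot: [0.72, 0.694, 0.001, 0.001]
force: [-1.1, 1.0, 3.5]
finger_gap: 0.458
gripper_force: 10.0
```

Request:
carry_out:
  targets:
    - [[0,0,0,0,0,0,4.2],[0,0,0,0,0,0,5],[0,0,0,0,0,0,6],[0,0,-2,0,0,0,6.5],[0,0,-5,0,0,0,6.5],[-3,0,-7,0,0,0,6.5],[-7,-0.8,-7,0,0,0,6.5],[-11,-1.6,-7,0,0,0,6.5],[-15,-2.4,-7,0,0,0,6.5],[-19,-3.3,-7,0,0,0,6.5],[-23,-4.2,-7,0,0,0,6.5],[-27,-5.1,-7,0,0,0,6.5]]

```text
t: 27.87
tcp_pos: [0.5116, -0.1065, 0.184]
tool_rot: [0.72, 0.694, 0.0, 0.0]
force: [1.3, -0.4, -0.2]
finger_gap: 0.76
gripper_force: 0.0
```

Request:
carry_out:
  targets:
    - [[-4,-1,0,0,0,0,6.5],[-8,-2,0,0,0,0,6.5],[-12,-3,0,0,0,0,6.5],[-16,-4,0,0,0,0,6.5],[-20,-5,0,0,0,0,6.5],[-24,-6,1,0,0,0,6.5],[-28,-6.8,2,0,0,0,6.5],[-28.4,-6.8,2,0,0,0,6.5],[-28.4,-6.8,2,0,0,0,6.5],[-28.4,-6.8,2,0,0,0,6.5]]

```text
t: 28.7
tcp_pos: [0.4336, -0.3857, 0.1635]
tool_rot: [0.72, 0.694, 0.0, -0.001]
force: [0.8, -0.1, -0.2]
finger_gap: 0.76
gripper_force: 0.0
```

```bash
python3 - <<'E'
from h import *
top('t6',(105,140,240,240)); wristcap((.4345,-.3887),.072,'w7',.02)
E
```

```text
[128.3 160.7] r7.6 a172 [0.5829 0.2974] [0.5748 0.2863]
[154.5 161.5] r8.7 a198 [0.5801 0.2323] [0.5721 0.2232]
[180.1 162.4] r8.8 a205 [0.5771 0.1691] [0.5691 0.1619]
[130.7 199.3] r10.5 a315 [0.4864 0.2889] [0.4812 0.2781]
pred px [284.5 230.2] R 27.629613571731674
  circle [284.5 224.5  27.5] [ 0.4346 -0.3843]
  circle [286.5 214.5  25.2] [ 0.4363 -0.3767]
[ 0.4339 -0.3847  0.1637] to goal [array([-0.45,  0.05, 10.19]), 'tool-y angle -2.0', 'rotz 0.0']
```

View pics/w7.png

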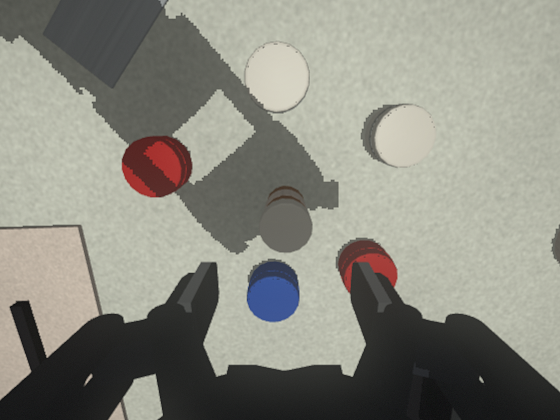

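The vial cap is centred at (286,224). The red and blue jars beside it sit lower than the fingertips will, so they stay untouched.

Request:
carry_out:
  targets:
    - [[-0.2,0.1,3.5,0,0,0,6.5],[-0.2,0.1,7,0,0,0,5.8],[-0.2,0.1,9,0,0,0,5.2],[-0.2,0.1,10,0,0,0,4.6],[-0.2,0.1,10,0,0,0,4.3],[-0.2,0.1,10,0,0,0,4.15],[-0.2,0.1,10,0,0,0,4.05],[-0.2,0.1,10,0,0,0,4.0],[-0.2,0.1,10,0,0,0,3.97],[-0.2,0.1,10,0,0,0,3.95],[-0.2,0.1,10,0,0,0,3.94],[-0.2,0.1,10,0,0,0,3.94]]

```text
t: 29.8
tcp_pos: [0.4356, -0.3889, 0.0653]
tool_rot: [0.72, 0.694, -0.0, 0.002]
force: [0.3, 0.6, 6.7]
finger_gap: 0.467
gripper_force: 9.3
```

Request:
carry_out:
  targets:
    - [[0,0,-3,0,0,0,3.94],[0,0,-7,0,0,0,3.94],[0,0,-11,0,0,0,3.94],[3.5,0.8,-12,0,0,0,3.94],[7,1.6,-12,0,0,0,3.94],[11,2.5,-12,0,0,0,3.94],[15,3.4,-12,0,0,0,3.94],[19,4.3,-12,0,0,0,3.94],[23,5.2,-12,0,0,0,3.94],[27,6.1,-12,0,0,0,3.94],[31,7,-12,0,0,0,3.94],[35,8,-12,0,0,0,3.94]]

```text
t: 30.8
tcp_pos: [0.5271, -0.0392, 0.184]
tool_rot: [0.72, 0.694, -0.0, -0.0]
force: [1.0, -0.3, -0.6]
finger_gap: 0.461
gripper_force: 9.4
```

```bash
python3 -c "
from h import *
s=manip.sense();print(s['tcp_pos'],s['finger_gap'],s['gripper_force'],s['force'],move([*RG['back4'],.1135],-2))"
```

```text
[ 0.52713943 -0.03924736  0.18399711] 0.4614217464317471 9.361637681722641 [ 1.03936058 -0.32431581 -0.57014333] [array([14.31,  3.78,  7.05]), 'tool-y angle -2.1', 'rotz -0.1']
```

Request:
carry_out:
  targets:
    - [[4,1.1,0,0,0,0,3.94],[8,2.2,0,0,0,0,3.94],[12,3.2,0,0,0,0,3.94],[14.35,3.8,1,0,0,0,3.94],[14.35,3.8,3,0,0,0,3.94],[14.35,3.8,5,0,0,0,3.94],[14.35,3.8,6.2,0,0,0,3.94],[14.35,3.8,6.7,0,0,0,3.94],[14.35,3.8,6.9,0,0,0,3.94],[14.35,3.8,7,0,0,0,3.94],[14.35,3.8,7,0,0,0,3.94],[14.35,3.8,7,0,0,0,3.94]]

```text
t: 31.8
tcp_pos: [0.5706, 0.1007, 0.1147]
tool_rot: [0.72, 0.694, 0.0, 0.0]
force: [-1.3, -0.6, 2.4]
finger_gap: 0.461
gripper_force: 9.6
```

Request:
carry_out:
  targets:
    - [[0,0,0,0,0,0,4.2],[0,0,0,0,0,0,5],[0,0,0,0,0,0,6],[0,0,-2,0,0,0,6.5],[0,0,-5,0,0,0,6.5],[-3,-1,-7,0,0,0,8.5],[-7,-2.3,-7,0,0,0,8.5],[-11,-3.6,-7,0,0,0,8.5],[-15,-4.9,-7,0,0,0,8.5],[-19,-6.2,-7,0,0,0,8.5],[-22.5,-7.4,-7,0,0,0,8.5],[-26,-8.5,-7,0,0,0,8.5]]

```text
t: 32.8
tcp_pos: [0.4753, -0.1578, 0.184]
tool_rot: [0.72, 0.694, 0.0, 0.0]
force: [0.3, -0.1, 0.9]
finger_gap: 0.999
gripper_force: 0.0
```

Request:
carry_out:
  targets:
    - [[-4,-1.3,0,0,0,0,8.5],[-8,-2.6,0,0,0,0,8.5],[-12,-3.8,1,0,0,0,8.5],[-12.7,-4,4,0,0,0,8.5],[-12.7,-4,5,0,0,0,8.5],[-12.7,-4,5,0,0,0,8.5],[-12.7,-4,5,0,0,0,8.5]]

```text
t: 33.38
tcp_pos: [0.4314, -0.2801, 0.1333]
tool_rot: [0.72, 0.694, 0.0, -0.001]
force: [0.7, 0.6, 0.4]
finger_gap: 0.995
gripper_force: 0.0
```

```bash
python3 - <<'E'
from h import *
top('t7',(105,140,240,240)); print('--'); ci=cams.camera_info('top'); im=cv2.imread('pics/t7.png')
for p,r,a in blobs(im,ci,(330,120,460,260)): print(p.round(1),r,a,ray(ci,p,.034)[:2].round(4))
wristcap((.4314,-.2812),.034,'w8',.025)
E
```

```text
[128.3 160.7] r7.6 a174 [0.5829 0.2973] [0.5748 0.2863]
[154.5 161.5] r8.7 a198 [0.5801 0.2323] [0.5721 0.2232]
[179.9 162.4] r8.6 a198 [0.577  0.1696] [0.569  0.1624]
[205.6 162.9] r8.5 a193 [0.5751 0.1061] [0.5672 0.1008]
[234.9 179.2] r8.9 a111 [0.5334 0.0338] [0.5267 0.0307]
[124.7 202.3] r10.2 a301 [0.4792 0.3033] [0.4742 0.292 ]
[190.5 238.5] r13.9 a62 [0.3893 0.1411] [0.387  0.1348]
--
[348.6 201.2] 15.297818183898926 283.5 [ 0.4826 -0.2497]
[400.6 203.1] 11.845382690429688 95.0625 [ 0.4762 -0.3806]
[412.5 243.9] 19.834102630615234 257.75 [ 0.3735 -0.4058]
pred px [282.7 222.7] R 33.255182577994155
  circle [283.5 219.5  31.4] [ 0.4321 -0.2787]
  circle [168.5 283.5  29.9] [ 0.3375 -0.3299]
[ 0.432  -0.2802  0.134 ] to goal [array([-0.08, -0.11, 11.05]), 'tool-y angle -1.9', 'rotz 0.1']
```

All four vials are in place. Jar A has been knocked from front1 to about (0.479,0.303), still on the shelf, so I'll mend it after placing the others. Now I'll take jar B, seen at (283,219).

Request:
carry_out:
  targets:
    - [[0.1,0,3.5,0,0,0,8.5],[0.1,0,7,0,0,0,8.5],[0.1,0,9.5,0,0,0,8.5],[0.1,0,10.8,0,0,0,8.5],[0.1,0,10.8,0,0,0,7],[0.1,0,10.8,0,0,0,6],[0.1,0,10.8,0,0,0,5.2],[0.1,0,10.8,0,0,0,4.8],[0.1,0,10.8,0,0,0,4.8],[0.1,0,10.8,0,0,0,4.8],[0.1,0,10.8,0,0,0,4.8]]
  force: 25

```text
t: 34.4
tcp_pos: [0.4328, -0.2808, 0.0275]
tool_rot: [0.72, 0.694, 0.0, 0.002]
force: [1.5, 2.0, 7.7]
finger_gap: 0.571
gripper_force: 26.6
```

Request:
carry_out:
  targets:
    - [[0,0,-3,0,0,0,4.8],[0,0,-7,0,0,0,4.8],[3,0.2,-10,0,0,0,4.8],[7,0.5,-10,0,0,0,4.8],[11,0.7,-10,0,0,0,4.8],[15,1,-10,0,0,0,4.8],[19,1.3,-10,0,0,0,4.8],[23,1.6,-10,0,0,0,4.8],[27,1.8,-10,0,0,0,4.8],[31,2.1,-10,0,0,0,4.8],[35,2.4,-10,0,0,0,4.8],[39,2.6,-10,0,0,0,4.8]]

```text
t: 35.4
tcp_pos: [0.4719, 0.1103, 0.1265]
tool_rot: [0.72, 0.694, 0.0, 0.001]
force: [1.3, -0.0, -0.7]
finger_gap: 0.578
gripper_force: 26.6
```

```bash
python3 -c "
from h import *
s=manip.sense();print(s['tcp_pos'],s['finger_gap'],s['gripper_force'],s['force'],move([*RG['front2'],.0765],-2))"
```

```text
[0.47185258 0.11032171 0.12648996] 0.5780859533010496 26.64824277162552 [ 1.29404439 -0.00622575 -0.68109492] [array([11.95,  0.82,  5.  ]), 'tool-y angle -2.1', 'rotz -0.1']
```

Request:
carry_out:
  targets:
    - [[4,0.3,0,0,0,0,4.8],[8,0.6,0,0,0,0,4.8],[12,0.8,0.5,0,0,0,4.8],[12,0.8,2,0,0,0,4.8],[12,0.8,3.5,0,0,0,4.8],[12,0.8,4.4,0,0,0,4.8],[12,0.8,4.7,0,0,0,4.8],[12,0.8,4.85,0,0,0,4.8],[12,0.8,4.95,0,0,0,4.8],[12,0.8,4.95,0,0,0,4.8],[12,0.8,4.95,0,0,0,4.8]]

```text
t: 36.32
tcp_pos: [0.4838, 0.2276, 0.0775]
tool_rot: [0.72, 0.694, 0.0, -0.0]
force: [-2.4, 0.9, 5.9]
finger_gap: 0.576
gripper_force: 27.1
```

Request:
carry_out:
  targets:
    - [[0,0,0,0,0,0,5.5],[0,0,0,0,0,0,6.5],[0,0,-1,0,0,0,6.5],[0,0,-4,0,0,0,8.5],[1,0,-7,0,0,0,8.5],[4.5,-0.4,-9,0,0,0,8.5],[7.4,-0.7,-9,0,0,0,8.5],[7.4,-0.7,-9,0,0,0,8.5],[7.4,-0.7,-9,0,0,0,8.5]]

```text
t: 37.07
tcp_pos: [0.4797, 0.3034, 0.1673]
tool_rot: [0.719, 0.695, 0.001, 0.001]
force: [-0.0, -0.3, 0.2]
finger_gap: 0.998
gripper_force: 0.0
```

```bash
python3 - <<'E'
from h import *
wristcap((.4792,.3033),.084,'w9',.025)
ci=cams.camera_info('wrist')
print({k:proj(ci,[*RG[k],.084]).round() for k in('front1','front2')})
E
```

```text
pred px [282.5 229. ] R 35.945181875943604
  circle [282.5 231.5  39.1] [0.4791 0.3015]
  circle [283.5 221.5  35.8] [0.4801 0.3089]
[0.4797 0.3034 0.1673] to goal [array([ 0.11, -0.02,  9.26]), 'tool-y angle -2.0', 'rotz 0.0']
{'front1': array([294., 243.]), 'front2': array([293., 318.])}
```

View pics/w9.png

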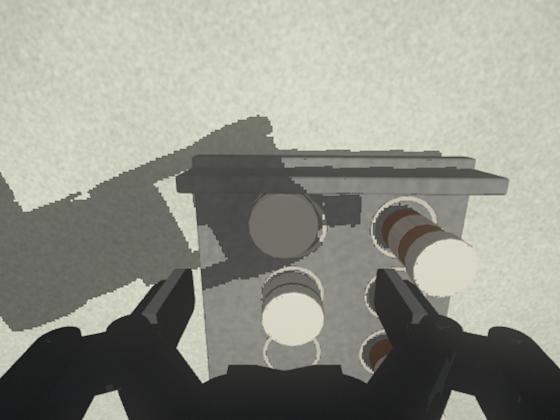

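Jar A is at (284,225), upright against the end stop and off its ring. I'll grip it and set it back on front1.

Request:
carry_out:
  targets:
    - [[0,0,3.5,0,0,0,8.5],[0,0,7,0,0,0,8.5],[0,0,8.5,0,0,0,8.5],[0,0,9,0,0,0,8.5],[0,0,9,0,0,0,7],[0,0,9,0,0,0,6],[0,0,9,0,0,0,5.2],[0,0,9,0,0,0,4.8],[0,0,9,0,0,0,4.8],[0,0,9,0,0,0,4.8],[0,0,9,0,0,0,4.8]]

```text
t: 38.03
tcp_pos: [0.4807, 0.3023, 0.0778]
tool_rot: [0.72, 0.694, 0.001, 0.001]
force: [0.4, -1.5, 6.3]
finger_gap: 0.576
gripper_force: 26.7
```

Request:
carry_out:
  targets:
    - [[0,0,-0.5,0,0,0,4.8],[-0.5,0.3,-1,0,0,0,4.8],[-1.2,0.7,-1,0,0,0,4.8],[-1.2,0.7,-1,0,0,0,4.8],[-1.2,0.7,-0.5,0,0,0,4.8],[-1.2,0.7,-0.15,0,0,0,4.8],[-1.2,0.7,0,0,0,0,4.8],[-1.2,0.7,0,0,0,0,4.8],[-1.2,0.7,0,0,0,0,4.8]]

```text
t: 38.78
tcp_pos: [0.4862, 0.2898, 0.0774]
tool_rot: [0.72, 0.694, -0.0, 0.0]
force: [-2.1, -2.9, 12.1]
finger_gap: 0.575
gripper_force: 27.5
```

Request:
carry_out:
  targets:
    - [[0,0,0,0,0,0,5.5],[0,0,0,0,0,0,6.5],[0,0,-1,0,0,0,6.5],[0,0,-4,0,0,0,6.5],[-2,0,-7,0,0,0,6.5],[-6,0,-9,0,0,0,6.5],[-10,0,-9,0,0,0,8.5],[-14,0.5,-9,0,0,0,8.5],[-18,1,-9,0,0,0,8.5],[-22,1.5,-9,0,0,0,8.5],[-26,2,-9,0,0,0,8.5],[-30,2.5,-9,0,0,0,8.5]]

```text
t: 39.78
tcp_pos: [0.5003, -0.0124, 0.1666]
tool_rot: [0.72, 0.694, 0.0, -0.0]
force: [0.3, -0.8, 0.7]
finger_gap: 0.996
gripper_force: 0.0
```

Request:
carry_out:
  targets:
    - [[-4,0.5,0,0,0,0,8.5],[-8,1,0,0,0,0,8.5],[-12,1.6,0,0,0,0,8.5],[-16,2.2,0,0,0,0,8.5],[-20,2.8,0,0,0,0,8.5],[-24,3.4,0,0,0,0,8.5],[-28,3.9,0,0,0,0,8.5],[-31.6,4.2,1.5,0,0,0,8.5],[-31.6,4.2,3,0,0,0,8.5],[-31.6,4.2,3,0,0,0,8.5],[-31.6,4.2,3,0,0,0,8.5]]

```text
t: 40.7
tcp_pos: [0.53, -0.327, 0.1353]
tool_rot: [0.72, 0.694, 0.0, -0.002]
force: [-1.1, 0.2, -0.4]
finger_gap: 0.998
gripper_force: 0.0
```

```bash
python3 - <<'E'
from h import *
top('t8',(105,140,240,240)); print('--')
wristcap((.5319,-.3284),.034,'w10',.025)
E
```

```text
[128.3 160.6] r7.6 a170 [0.583  0.2973] [0.5749 0.2863]
[154.5 161.6] r8.6 a198 [0.5799 0.2325] [0.5719 0.2234]
[179.9 162.4] r8.6 a198 [0.577  0.1696] [0.569  0.1624]
[206.  163.2] r8.6 a197 [0.5743 0.1051] [0.5664 0.0998]
[235.8 169.5] r7.1 a77 [0.5577 0.0314] [0.5503 0.0283]
[129.7 199.3] r10.5 a312 [0.4865 0.2913] [0.4813 0.2804]
[155.6 200.6] r10.6 a319 [0.4828 0.2276] [0.4776 0.2187]
[187.  238.4] r13.4 a60 [0.3897 0.1496] [0.3874 0.143 ]
--
pred px [285.4 222.8] R 32.93640759560834
  circle [285.5 216.5  32.4] [ 0.5321 -0.3234]
  circle [267.5 337.5  29.1] [ 0.513  -0.4322]
[ 0.5306 -0.3267  0.1361] to goal [array([-0.18,  0.09, 11.27]), 'tool-y angle -2.0', 'rotz 0.0']
```

View pics/w10.png

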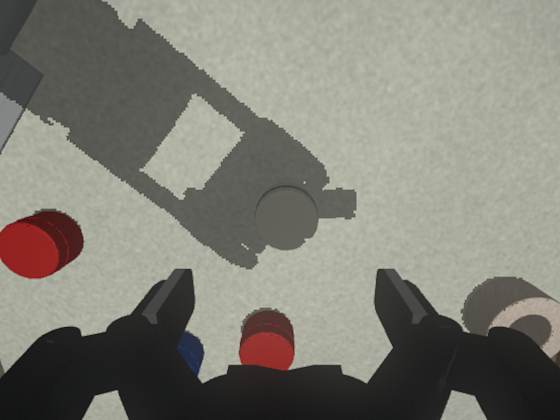

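Jars A and B are on their rings. Jar C, the white one, is at (286,217), with a red look-alike about 11 cm behind it.

Request:
carry_out:
  targets:
    - [[0.1,0.1,3.5,0,0,0,8.5],[0.1,0.1,7,0,0,0,8.5],[0.1,0.1,10,0,0,0,8.5],[0.1,0.1,11,0,0,0,8.5],[0.1,0.1,11,0,0,0,7],[0.1,0.1,11,0,0,0,6],[0.1,0.1,11,0,0,0,5.2],[0.1,0.1,11,0,0,0,4.8],[0.1,0.1,11,0,0,0,4.8],[0.1,0.1,11,0,0,0,4.8],[0.1,0.1,11,0,0,0,4.8]]

```text
t: 41.72
tcp_pos: [0.5336, -0.3279, 0.0288]
tool_rot: [0.72, 0.694, 0.0, 0.002]
force: [0.3, 1.1, 7.0]
finger_gap: 0.575
gripper_force: 26.7
```

Request:
carry_out:
  targets:
    - [[0,0,-3,0,0,0,4.8],[0,0,-7,0,0,0,4.8],[2,0,-11,0,0,0,4.8],[6,-0.7,-11,0,0,0,4.8],[10,-1.3,-11,0,0,0,4.8],[14,-1.9,-11,0,0,0,4.8],[18,-2.5,-11,0,0,0,4.8],[22,-3.1,-11,0,0,0,4.8],[26,-3.7,-11,0,0,0,4.8],[30,-4.2,-11,0,0,0,4.8],[34,-4.8,-11,0,0,0,4.8],[38,-5.3,-11,0,0,0,4.8]]

```text
t: 42.72
tcp_pos: [0.4924, 0.0563, 0.1371]
tool_rot: [0.72, 0.694, 0.0, 0.001]
force: [0.4, -0.6, -1.8]
finger_gap: 0.575
gripper_force: 26.6
```

```bash
python3 -c "
from h import *
s=manip.sense();print(s['tcp_pos'],s['finger_gap'],s['gripper_force'],s['force'],move([*RG['front3'],.0765],-2))"
```

```text
[0.49238744 0.05631743 0.13712164] 0.5749989268110248 26.576817333698273 [ 0.35894675 -0.63971006 -1.80008018] [array([11.07, -1.42,  6.06]), 'tool-y angle -2.1', 'rotz -0.1']
```

Request:
carry_out:
  targets:
    - [[4,-0.5,0,0,0,0,4.8],[8,-1,0,0,0,0,4.8],[11.1,-1.4,1,0,0,0,4.8],[11.1,-1.4,3,0,0,0,4.8],[11.1,-1.4,4.5,0,0,0,4.8],[11.1,-1.4,5.4,0,0,0,4.8],[11.1,-1.4,5.7,0,0,0,4.8],[11.1,-1.4,5.85,0,0,0,4.8],[11.1,-1.4,5.95,0,0,0,4.8],[11.1,-1.4,5.95,0,0,0,4.8],[11.1,-1.4,5.95,0,0,0,4.8]]

```text
t: 43.63
tcp_pos: [0.4821, 0.1661, 0.0788]
tool_rot: [0.72, 0.694, 0.0, -0.001]
force: [-4.4, 3.7, 9.7]
finger_gap: 0.577
gripper_force: 27.5
```

Request:
carry_out:
  targets:
    - [[0,0,0,0,0,0,5.5],[0,0,0,0,0,0,6.5],[0,0,-1,0,0,0,6.5],[0,0,-4,0,0,0,6.5],[-2,0,-7,0,0,0,6.5],[-6,0,-10,0,0,0,6.5],[-10,0,-13,0,0,0,6.5],[-14,0,-14,0,0,0,6.5],[-18,0,-14,0,0,0,6.5],[-22,0,-14,0,0,0,6.5],[-26,-2,-14,0,0,0,6.5],[-30,-3,-14,0,0,0,6.5]]

```text
t: 44.63
tcp_pos: [0.4454, -0.1226, 0.2179]
tool_rot: [0.72, 0.694, 0.0, 0.001]
force: [-1.0, -0.7, 0.4]
finger_gap: 0.763
gripper_force: 0.0
```

Request:
carry_out:
  targets:
    - [[-4,0,0,0,0,0,6.5],[-8,0,0,0,0,0,6.5],[-12,0,0,0,0,0,6.5],[-12,0,0,0,0,0,6.5],[-12,0,0,0,0,0,6.5]]

```text
t: 45.05
tcp_pos: [0.4416, -0.2433, 0.2174]
tool_rot: [0.721, 0.693, 0.0, 0.001]
force: [-0.9, 0.3, 0.1]
finger_gap: 0.76
gripper_force: 0.0
```

```bash
python3 - <<'E'
from h import *
top('t9',(105,140,240,240)); print({k:v.round(4) for k,v in RG.items()})
a=cv2.imread('pics/t9.png'); cv2.imwrite('pics/s9.png',cams.snapshot('side')[:,:,::-1])
cv2.imwrite('pics/both.png',np.hstack([cv2.resize(a[110:280,100:330],(400,296)),cv2.resize(cv2.imread('pics/s9.png')[130:400,100:460],(395,296))]))
E
```

```text
[128.3 160.7] r7.6 a170 [0.5829 0.2974] [0.5748 0.2863]
[154.5 161.5] r8.7 a198 [0.5801 0.2323] [0.5721 0.2232]
[179.9 162.3] r8.6 a197 [0.5773 0.1695] [0.5693 0.1623]
[205.4 162.7] r8.4 a191 [0.5755 0.1065] [0.5676 0.1012]
[129.6 199.3] r10.5 a312 [0.4867 0.2915] [0.4814 0.2806]
[155.6 200.6] r10.6 a318 [0.4828 0.2276] [0.4776 0.2187]
[180.5 200.9] r10.6 a288 [0.4812 0.1666] [0.4761 0.1595]
[235.6 212.2] r13.9 a190 [0.452  0.0319] [0.4478 0.0289]
[142.4 237.6] r9.7 a70 [0.3926 0.2579] [0.3902 0.248 ]
{'back1': array([0.5765, 0.2883]), 'back2': array([0.5744, 0.2263]), 'back3': array([0.5722, 0.1643]), 'back4': array([0.57  , 0.1024]), 'front1': array([0.4866, 0.2914]), 'front2': array([0.4844, 0.2295]), 'front3': array([0.4822, 0.1675]), 'front4': array([0.4801, 0.1055])}
```

View pics/both.png

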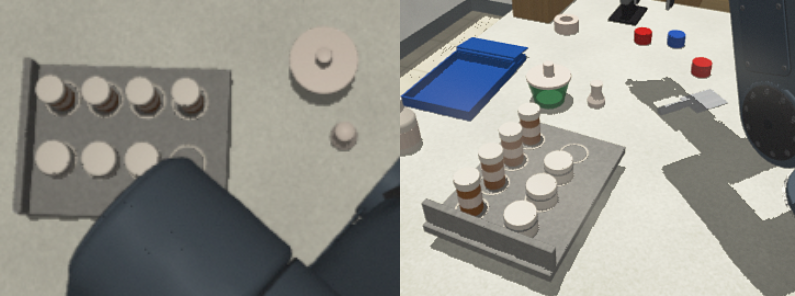

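Both views show four vials upright on the back rings and three jars on front rings 1–3, all within about 4 mm. The cover is seated level, and the pestle and spatula look unmoved. I'll hand it in.

```bash
python3 -c "
from station import sign_off
print(sign_off())"
```

```text
the job is handed in; nothing more can be done
None
```

The job is handed in: the last views showed the cover seated level on the mortar, four vials on back rings 1–4 and three jars on front rings 1–3, all within about 4 mm of centre (no verdict was returned).

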